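# Tighten the slicing-disc bolt with the click wrench

### The arm

A 7-joint arm with a two-finger parallel gripper is mounted at the origin on a cart in front of the work surface, level with it; the furniture and walls round the work are solid. World frame = base frame: x ahead of the robot, y to its left, z up, the work surface at z = 0. Lengths are in mm, angles in rad, forces in N, time in s.
With the tool pointing down it reaches from about 425 to 875 mm from the base axis. Payload 4.7 kg.
Tool frame: the origin (TCP) lies on the mounting face of the last link; the fingertips stand 173 mm ahead of it and the grasp point (between the pads) lies 155 mm ahead of it; z points along the fingers, y is the line along which they close (so a half turn about z gives the same grasp; the last joint's range is limited). The gripper opens to 85 mm and grips with 20 to 120 N. Pads are 22 mm wide; open, the fingers measure 114 mm over their backs; the gripper's body (76 mm by 85 mm) begins 54 mm behind the grasp point. The pads swing forward as they close: fully open they stand 13 mm farther back than shut.
Start: joints at [-1.302, 0.321, -0.07, 1.45, 0.023, 1.371, -0.057], TCP at [163.849, 629.015, 404.749] pointing down, gripper open.
Joint ranges: [-2.86, 2.86], [-0.3, 2.09], [-1.38, 1.24], [0.06, 2.45], [-1.56, 4.7], [0.09, 2.05], [-2.69, 2.69]. Speed limits (rad/s): [2.57, 2.57, 3.14, 3.14, 3.14, 3.14, 3.14].

### API

Orientations are given as a 3x3 rotation matrix whose columns are the frame's x, y, z axes.
In Python, from bench import robot, eoat, kinematics, readout, eyes, workorder gives the robot as it stands. Calls block until the motion is done:
- robot.move_to(position, orientation): joint-space move of the TCP to a pose.
- robot.move_straight(position, rot=None, velocity=150, f_stop=None): straight line of the TCP; rot=None keeps the orientation; velocity is the mean speed in mm/s. With f_stop (N) it stops when the force on the tool has changed by that much, and returns True; else False.
- robot.goto_joints(angles): joint-space move.
- eoat.open_jaws() and eoat.grasp(grasp_force=None): open the fingers fully, or close them until they stop; grasp_force is the grip in N (None keeps the last).
- robot.pause(seconds).
- kinematics.ik(position, orientation): joint angles nearest the present ones, or None.
- readout.state(): the state.
- eyes.get_image(name): name is "side" or "top" or "wrist"; returns a dict with "frame" (384x512x3 uint8, blue, green, red), "fx", "fy", "cx", "cy" (pixels), "position" and "orientation" of the camera in the world. Camera axes: x right, y down, z forward; pixel columns grow to the right and rows downward; lengths in mm; the calibration is good to about 2 mm. A picture is of the moment at which its call begins. There is no depth.
A pose or a line that the arm cannot do raises robot.MotionError and nothing moves.
- workorder.sign_off(): hands the job in; it is judged then, once.
The state is a dict: "time": time; "joint_pos": joint angles; "joint_vel": joint speeds; "joint_efforts": joint torques, N m; "ee_pos": TCP position; "tcp_rot": TCP orientation; "wrist_force": force on the tool from outside, world axes, zero at the start; "ft_torque": the same for the moment, N m; "gripper_width": opening from 0.0 (shut) to 1.0 (fully open); "grip_force": force on a finger pad.
Only numpy, scipy, OpenCV 4.12 (cv2) and the standard library are available. Lean on these libraries where they do the work, as an engineer would, in place of code of your own. Each camera call takes 0.05 s, during which the arm holds its last target. There are 200 camera calls.

### The job

Take the click wrench off the wooden board, set its ring fully down over the hex bolt in the middle of the slicer's disc and tighten the bolt clockwise, as seen from above, until you feel the wrench click over; stop at once, do not turn on past the click. Then lift the wrench off and lay it flat back on the wooden board. Leave the sauce cup, tin and salt shaker where they are.

Things in the scene. Friction and masses are not known exactly. Their poses are not given: they have to be found in the camera images.
- wrench: flat ring-end click wrench, loose, 0.6 kg, 250 mm long, 24 mm high, flat underside. Origin: ring centre, at the underside; handle along its own -x, z up. Steel ring head 68 mm across, neck 18 mm wide, black ribbed grip 26 mm wide with flat sides from x = -88 to -200 mm, round end to -216 mm. Centre of mass at x = -117 mm. Starts flat on the board, handle roughly towards the robot
- wrench_grip (a point): middle of the wrench's black grip, 130 mm from the ring centre (wrench x = -130 mm), 12 mm above the underside; axes as wrench. Hold it firmly (80 N or more). Pushed crosswise only, turning takes 7 to 12 N here. After the click, letting the handle back 0.1 to 0.2 rad takes the load off without loosening the bolt
- wrench_ring: dark hex insert in the ring head, same origin; through hole 35 mm across flats, 24 mm deep, a flat faces its x. A spring cam holds it in line with the wrench. At 1.2 to 1.6 N m it gives way (the click): the handle swings on, the bolt stands still, torque falls to 80 % at 0.03 rad, half at 0.08 rad. 0.13 rad is turned on too far; solid stop at 0.15. Let back, it springs in line
- bolt: dark hex bolt in the middle of the slicer's disc. Origin: on its axis, on top of the 52 mm flange (72 mm above the table) where the seated ring rests. z up. Hex 32 mm across flats, 15 mm tall, conical crown (25 mm across its top) up to 22 mm; a flat faces its x axis; the ring fits with the wrench's x at a multiple of 60 degrees to it, 1.5 mm clearance a side, 11 degrees of play either way
- bolt_top (a point): centre of the bolt's crown, 22 mm above its flange. Clockwise tightens, against 0.9 to 1.4 N m, rising slowly to the click; how far it must turn (0.4 to 1 rad) is not known and must be felt; it stays where it is left. The slicer is fixed: round aluminium base 156 mm across, disc 170 mm across whose top lies 20 mm below the flange
- board: thin wooden board lying on the table, fixed, 244 mm along its own x, 360 mm along its own y (pointing away from the robot), 10 mm thick; origin: centre of its underside
- sauce_cup: small open grey sauce cup, 66 mm across, 36 mm tall; bystander; origin: centre of its underside
- tuna_tin: closed round tin, 87 mm across, 40 mm tall; bystander; origin: centre of its underside
- salt_shaker: salt shaker, 44 mm across, 90 mm tall; bystander; origin: centre of its underside

How it is judged:
By the outcome, as a careful person would: the job done as asked, in the order asked, and still so for the second after the job is handed in, with the robot touching nothing.
It also fails if it takes over 72 s, if anything falls off the work surface, if the arm or the gripper's body presses on something with over 40 N, if the wrist force passes 120 N, or if a joint passes its speed limit or range.

## Working session

There is one attempt and no reset: what is moved stays moved. The work goes in short steps, each a Python script; the robot and the scene stay as the last script left them, time stands still between calls to the robot, and variables do not carry over. Pictures are saved under pics/ and viewed, at most 10 in all, crops included, and the job is handed in when it is done.

```bash
ls; mkdir -p pics; python3 - <<'E'
from bench import robot, eoat, kinematics, readout, eyes, workorder
import cv2,numpy as np
s=readout.state();print(s)
ims=[]
for n in("side","top"):
    d=eyes.get_image(n);cv2.imwrite(f"pics/{n}0.png",d["frame"]);print(n,d["fx"],d["fy"],d["cx"],d["cy"],d["position"],d["orientation"])
    ims.append(d["frame"])
d=eyes.get_image("wrist");cv2.imwrite("pics/wrist0.png",d["frame"]);print(d["fx"],d["position"],d["orientation"])
E
```

```text
pics
{'time': 0.0, 'joint_pos': array([-1.30188927,  0.32183108, -0.07006015,  1.45169825,  0.02260009,
        1.37078407, -0.05688958]), 'joint_vel': array([ 0.0009486 ,  0.00088629,  0.00093933, -0.00023592, -0.00111929,
        0.00044201,  0.00020031]), 'joint_efforts': array([ 9.44891945e-04, -4.93579817e+01, -3.81574603e-01, -3.14335871e+01,
        1.31104866e-02,  1.11613344e-02, -4.25463824e-06]), 'ee_pos': array([163.83009556, 628.79876854, 403.60605725]), 'tcp_rot': array([[-9.67716554e-01,  2.52040718e-01, -3.83499100e-04],
       [ 2.52040987e-01,  9.67714703e-01, -1.89583941e-03],
       [-1.06711009e-04, -1.93129268e-03, -9.99998129e-01]]), 'wrist_force': array([-0.47807837,  0.45319068,  0.08809358]), 'ft_torque': array([-0.01703467,  0.05595412,  0.0219616 ]), 'grip_force': 0.0, 'gripper_width': 0.9990102282050657}
side 461.94800549362225 461.94800549362225 252.52742205599597 187.93601579104205 [  550.68609856 -1021.70894251   930.22837003] [[ 0.99797487 -0.02944105  0.05638611]
 [-0.06264965 -0.60834586  0.79119551]
 [ 0.01100863 -0.7931258  -0.60895835]]
top 376.32793574554614 376.32793574554614 259.6615371460481 189.8860141262157 [ 397.7444442    39.96962217 1218.33095172] [[ 2.38259897e-02 -9.79021302e-01  2.02360106e-01]
 [-9.99706489e-01 -2.42211125e-02  5.23875027e-04]
 [ 4.38850208e-03 -2.02313192e-01 -9.79311040e-01]]
331.12205176550515 [ 84.46109951 648.77546999 372.50124215] [[ 2.51968686e-01  9.17470179e-01  3.07831531e-01]
 [ 9.67735098e-01 -2.38634904e-01 -8.08836337e-02]
 [-7.48974034e-04  3.18279520e-01 -9.47996617e-01]]
```

View pics/side0.png

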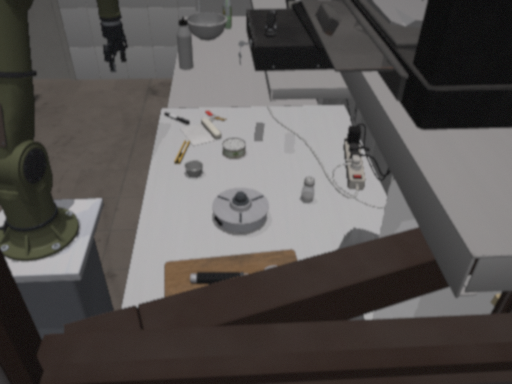

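View pics/top0.png

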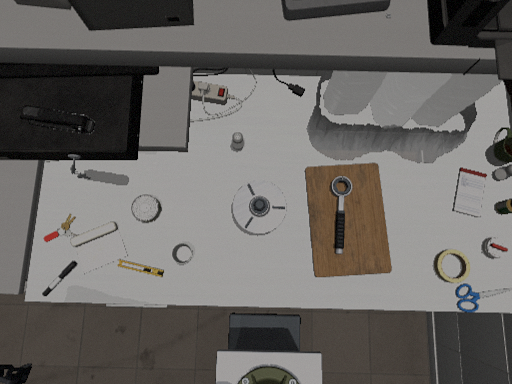

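Side view: the grip is at about (217,277), the bolt at (241,198), and a dark beam hides the ring. Top view: ring at about (341,186), grip end at (339,252), bolt at (260,206), and the board spans (305..390,165..275). Next I'll cast rough rays, then take wrist views.

```bash
cat > h.py <<'E'
from bench import robot, eoat, kinematics, readout, eyes, workorder
import cv2,numpy as np
def rays(d,uv):
    uv=np.atleast_2d(uv).astype(float)
    c=np.c_[(uv[:,0]-d["cx"])/d["fx"],(uv[:,1]-d["cy"])/d["fy"],np.ones(len(uv))]
    return np.array(d["position"]),c@np.array(d["orientation"]).T
def plane(d,uv,z):
    p,r=rays(d,uv); return p+r*((z-p[2])/r[:,2])[:,None]
def tri(obs):  # [(d,uv)...] -> least-squares point, rms miss
    A=[];b=[]
    for d,uv in obs:
        p,r=rays(d,uv);r=r[0]/np.linalg.norm(r[0]);M=np.eye(3)-np.outer(r,r);A.append(M);b.append(M@p)
    x=np.linalg.lstsq(np.vstack(A),np.hstack(b),rcond=None)[0]
    return x,np.sqrt(np.mean((np.vstack(A)@x-np.hstack(b))**2))
def down(a): # tool x at angle a in the plane, z down
    c,s=np.cos(a),np.sin(a); return np.array([[c,s,0],[s,-c,0],[0,0,-1.]])
def snap(name,file=None):
    d=eyes.get_image(name)
    if file: cv2.imwrite(f"pics/{file}.png",d["frame"])
    return d
E
python3 - <<'E'
from h import *
d=snap("top")
print("ring",plane(d,[341,186],34)[0],"end",plane(d,[339,252],34)[0],"bolt",plane(d,[260,206],94)[0])
print("board",plane(d,[[305,165],[377,163],[390,271],[316,276]],10).round())
print("shaker,cup,tin",plane(d,[[237,140],[184,254],[146,208]],40).round())
print(kinematics.ik([600,-50,400],down(np.pi)),kinematics.ik([600,-50,400],down(0)))
b=plane(d,[260,206],94)[0]
for a in np.arange(-np.pi,np.pi,.4):
  print(round(a,2),[kinematics.ik([b[0]-130*np.cos(w),b[1]-130*np.sin(w),260],down(w)) is not None for w in (a,)])
E
```

```text
ring [ 661.741463   -221.21354165   34.        ] end [ 451.34709831 -210.80151313   34.        ] bolt [580.35229512  38.36231763  94.        ]
board [[ 736. -108.   10.]
 [ 749. -348.   10.]
 [ 397. -375.   10.]
 [ 376. -142.   10.]]
shaker,cup,tin [[807. 119.  40.]
 [433. 269.  40.]
 [574. 398.  40.]]
[-0.62986841  0.27599589  0.80803483  1.60852246 -0.20356271  1.34443286
  1.77597546] [-0.63149303  0.27642948  0.81017411  1.60857006 -0.2042964   1.34452855
 -1.36500959]
-3.14 [True]
-2.74 [True]
-2.34 [True]
-1.94 [True]
-1.54 [True]
-1.14 [True]
-0.74 [True]
-0.34 [True]
0.06 [True]
0.46 [True]
0.86 [True]
1.26 [True]
1.66 [True]
2.06 [True]
2.46 [True]
2.86 [True]
```

```bash
python3 - <<'E'
from h import *
import pickle
print(snap and readout.state()["time"])
V={}
for n,p in dict(b1=(560,90,380),b2=(560,-20,380),w1=(560,-160,380),w2=(560,-260,380)).items():
    robot.move_to(p,down(0)); robot.pause(.3); V[n]=snap("wrist",n)
pickle.dump(V,open("v.pkl","wb")); s=readout.state(); print(s["time"],s["joint_pos"].round(2))
cv2.imwrite("pics/m.png",cv2.resize(np.vstack([np.hstack([V["b1"]["frame"],V["b2"]["frame"]]),np.hstack([V["w1"]["frame"],V["w2"]["frame"]])]),(800,600)))
E
```

```text
0.2
5.6 [-0.27  0.33  0.82  1.6  -0.25  1.32 -0.98]
```

View pics/m.png

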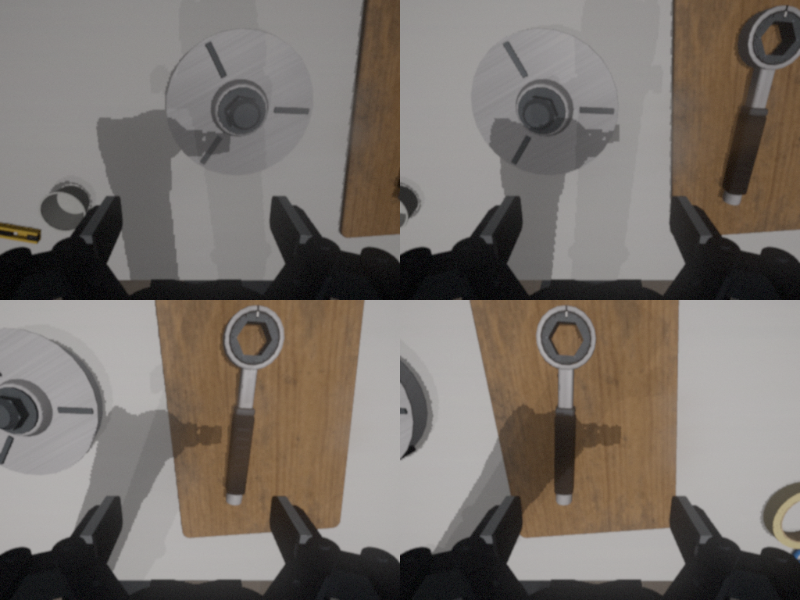

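The four wrist views show the bolt at about (310,140) in frame b1 and (180,143) in b2. In w1 the ring is at about (325,50) with the grip end at (300,255), and in w2 the ring is at (212,50). I'll enlarge these for exact features.

```bash
python3 - <<'E'
from h import *
import pickle
V=pickle.load(open("v.pkl","rb"))
def crop(n,x,y,w,h,W=400,H=300): return cv2.resize(cv2.convertScaleAbs(V[n]["frame"][y:y+h,x:x+w],alpha=1.8,beta=10),(W,H),interpolation=cv2.INTER_CUBIC)
cv2.imwrite("pics/c1.png",np.vstack([np.hstack([crop("b1",260,100,100,75),crop("b2",130,100,100,75)]),np.hstack([crop("w1",272,0,100,75),crop("w2",162,0,100,75)])]))
E
```

```text
(no output)
```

View pics/c1.png

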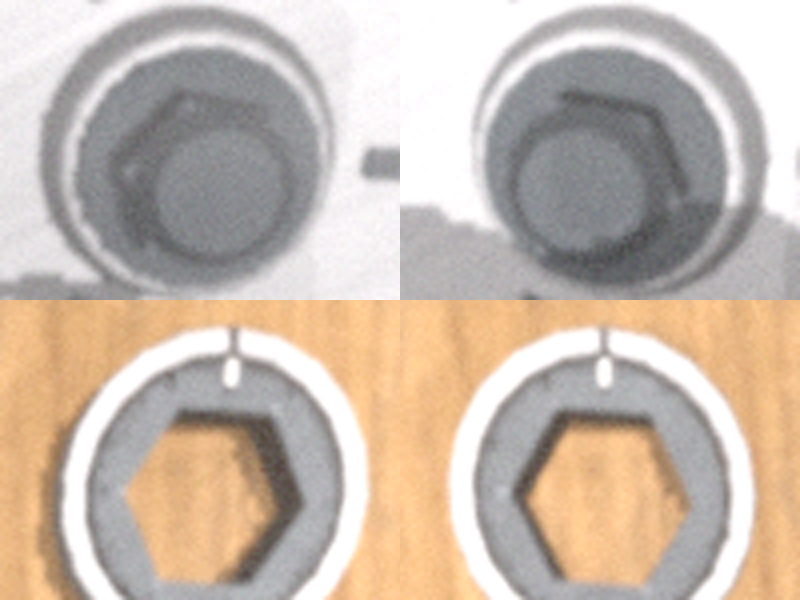

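```bash
python3 - <<'E'
from h import *
import pickle
V=pickle.load(open("v.pkl","rb"))
# bolt crown: Hough
C={}
for n,(x,y) in dict(b1=(260,100),b2=(130,100)).items():
    g=cv2.cvtColor(V[n]["frame"][y:y+75,x:x+100],cv2.COLOR_BGR2GRAY)
    g=cv2.GaussianBlur(cv2.resize(cv2.convertScaleAbs(g,alpha=2),None,fx=4,fy=4,interpolation=cv2.INTER_CUBIC),(0,0),3)
    c=cv2.HoughCircles(g,cv2.HOUGH_GRADIENT,1,20,param1=40,param2=12,minRadius=50,maxRadius=75)
    C[n]=None if c is None else [((a+.5)/4-.5+x,(b+.5)/4-.5+y,r/4) for a,b,r in c[0][:3]]; print(n,np.round(C[n],1))
f=lambda n,x,y,p:[(p[0]+.5)/4-.5+x,(p[1]+.5)/4-.5+y]
hand={"b1":f("b1",260,100,(221,192)),"b2":f("b2",130,100,(180,188))}
print("hand",hand,tri([(V[n],hand[n]) for n in hand]))
print("hough",tri([(V[n],C[n][0][:2]) for n in C]))
A=[]
for n,x,pts in(("b1",260,[(118,155),(185,92),(265,105)]),("b2",130,[(165,93),(255,105),(285,190)])):
    P=plane(V[n],[f(n,x,100,p) for p in pts],72); e=np.diff(P,axis=0)[:,:2]
    print(n,P.round(1).tolist(),"edge angles mod60",(np.degrees(np.arctan2(e[:,1],e[:,0]))%60).round(1),np.linalg.norm(e,axis=1).round(1))
# wrench
R={};G={}
for n in("w1","w2","b2"):
    fr=V[n]["frame"]; hsv=cv2.cvtColor(fr,cv2.COLOR_BGR2HSV); fz=fr.astype(int)
    nonwood=((fz[...,2]-fz[...,0])<25).astype(np.uint8)
    x0,y0,x1,y1=dict(w1=(230,4,400,262),w2=(150,4,300,262),b2=(395,4,512,266))[n]
    if n=="w2" : pass
    m=np.zeros_like(nonwood); m[y0:y1,x0:x1]=nonwood[y0:y1,x0:x1]
    steel=m*(hsv[...,2]>110).astype(np.uint8)
    cs=max(cv2.findContours(steel,cv2.RETR_EXTERNAL,cv2.CHAIN_APPROX_NONE)[0],key=cv2.contourArea)[:,0]
    top=cs[cs[:,1]<(80 if n!="b2" else 75)]
    el=cv2.fitEllipse(top.reshape(-1,1,2)); R[n]=el[0]
    dk=m*(hsv[...,2]<60).astype(np.uint8); dk[:120]=0
    gc=max(cv2.findContours(dk,cv2.RETR_EXTERNAL,cv2.CHAIN_APPROX_NONE)[0],key=cv2.contourArea)
    G[n]=cv2.minAreaRect(gc); print(n,"ell",np.round(el[0],1),np.round(el[1],1),"grip",np.round(G[n][0],1),np.round(G[n][1],1),round(G[n][2],1))
for S in(("w1","w2"),("w2","b2"),("w1","w2","b2")):
    a,ea=tri([(V[n],R[n]) for n in S]);b,eb=tri([(V[n],G[n][0]) for n in S])
    print(S,"ring",a.round(1),ea.round(2),"grip",b.round(1),eb.round(2),"dist",np.linalg.norm((a-b)[:2]).round(1),"ang",np.degrees(np.arctan2(*(a-b)[[1,0]])).round(2))
t=snap("top")
E
```

```text
b1 [[321.  130.2  18.3]
 [302.2 127.2  18. ]
 [319.5 149.2  17.7]]
b2 [[166.2 131.2  18.6]
 [195.8 135.8  18.6]
 [194.  130.5  12.8]]
hand {'b1': [314.875, 147.625], 'b2': [174.625, 146.625]} (array([589.09861602,  39.95458235,  94.91381234]), np.float64(0.19631919574346338))
hough (array([604.96426307,  40.35586905, 115.08959766]), np.float64(0.22616700119461322))
b1 [[591.8, 57.6, 72.0], [605.0, 44.2, 72.0], [602.3, 27.5, 72.0]] edge angles mod60 [14.5 21. ] [18.7 17. ]
b2 [[604.6, 47.0, 72.0], [602.2, 28.5, 72.0], [584.4, 23.1, 72.0]] edge angles mod60 [22.5 16.9] [18.7 18.7]
w1 ell [325.2  47. ] [70.6 77.2] grip [301.5 239. ] [16. 23.] 90.0
w2 ell [212.1  47.1] [71.6 76.5] grip [210.5 196.1] [ 26.4 102. ] 0.9
b2 ell [484.2  47. ] [65.6 82.5] grip [438.4 196.1] [ 33.9 120.5] 14.5
('w1', 'w2') ring [ 666.3 -224.5   32.3] 0.01 grip [ 521.4 -213.6   75.1] 12.23 dist 145.3 ang -4.3
('w2', 'b2') ring [ 666.2 -224.6   32.9] 0.01 grip [ 522.3 -216.6   21.5] 0.05 dist 144.2 ang -3.16
('w1', 'w2', 'b2') ring [ 666.2 -224.5   32.9] 0.05 grip [ 515.3 -211.8   43.5] 11.91 dist 151.4 ang -4.79
```

```bash
python3 - <<'E'
from h import *
import pickle
V=pickle.load(open("v.pkl","rb"))
s,e=tri([(V["w1"],(330.1,9.5)),(V["w2"],(212.9,9.5))]); print("slit",s,e)
for q in((211.5,196.1),): print(plane(V["w2"],[(210.5,196.1)],34))
b=np.array([589.1,40.])
for off in(0,np.pi):
  q=kinematics.ik([536.4,-217,185],down(np.radians(-3.3)+off)); print("pick",np.round(q,2))
  for w in(48,20,-10,-40):
    r=np.radians(w);p=b-130*np.array([np.cos(r),np.sin(r)]);q=kinematics.ik([*p,250],down(r+off));print(w,None if q is None else np.round(q,2))
E
```

```text
slit [ 695.77642484 -226.27590889   33.24742131] 0.014545976119301763
[[ 526.75060608 -218.26505152   34.        ]]
pick [-0.27  0.47  0.74  1.87 -0.38  0.95 -0.99]
48 [-0.56  0.17  0.67  2.   -0.13  1.01 -0.56]
20 [-0.79  0.08  0.77  2.09 -0.07  0.99 -1.2 ]
-10 [-1.02  0.08  0.86  2.1  -0.07  0.99 -1.86]
-40 [-0.98  0.18  0.74  2.01 -0.14  1.01 -2.44]
pick [ 0.11  0.38  0.27  1.86 -0.13  0.91  1.95]
48 [ 1.09  0.37 -1.17  1.95  0.39  1.07  2.16]
20 [ 1.05  0.23 -1.17  2.04  0.25  1.03  1.67]
-10 [-0.55  0.07  0.38  2.09 -0.03  0.99  1.23]
-40 [-0.67  0.15  0.4   2.   -0.07  1.    0.64]
```

```bash
cat >> h.py <<'E'
RING=np.array([666.2,-224.5]); WY=np.radians(-2.9); BOLT=np.array([589.1,40.0]); BA=np.radians(48)
def grip_xy(c,a,L=130): return np.asarray(c)-L*np.array([np.cos(a),np.sin(a)])
def st(msg=""):
    s=readout.state(); T=s["tcp_rot"]; print(msg,"t%.1f"%s["time"],s["ee_pos"].round(1),"yaw%.1f"%np.degrees(np.arctan2(T[1,0],T[0,0])),"F",s["wrist_force"].round(1),"M",s["ft_torque"].round(2),"w%.3f g%.0f"%(s["gripper_width"],s["grip_force"])); return s
E
python3 - <<'E'
from h import *
p=grip_xy(RING,WY)
robot.move_to([*p,260],down(WY)); st()
print(robot.move_straight([*p,186],velocity=80,f_stop=12)); st("down")
eoat.grasp(110); st("closed")
print(robot.move_straight([*p,206],velocity=60)); robot.pause(.3); st("lifted")
snap("wrist","g1"); snap("side","g2")
E
```

```text
t6.2 [ 537.1 -218.4  261.1] yaw-2.9 F [ 0.2 -0.1  0.5] M [ 0.02 -0.07  0.01] w1.002 g0
False
down t7.3 [ 536.7 -218.1  186.5] yaw-2.9 F [ 0.1 -0.5 -0.2] M [-0.03  0.1  -0.01] w0.996 g0
closed t7.9 [ 536.5 -217.9  186.6] yaw-2.9 F [-2.   0.6  5.2] M [ 0.26  0.36 -0.07] w0.275 g108
False
lifted t8.7 [ 536.2 -217.8  205.7] yaw-2.9 F [-0.4 -0.3 -6.5] M [-0.02  0.1  -0.01] w0.276 g108
```

View pics/g1.png

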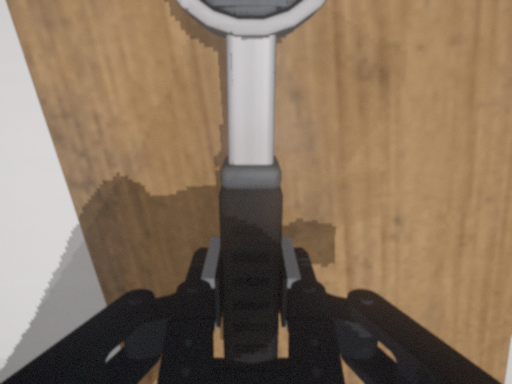

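Held, lifted clear and in line: the neck runs at column 251, the near ring edge is at row 36 and the collar edge at row 165. I'll check the grasp distance from those, then carry it to the bolt.

```bash
python3 - <<'E'
from h import *
d=snap("wrist"); s=st(); T=s["tcp_rot"]
for uv,z in(((251,36),53),((251,36),41),((251,165),53),((251,165),50),((251,188),53)):
    q=plane(d,[uv],z)[0]; print(uv,z,(T.T@(q-s["ee_pos"])).round(1))
p=s["ee_pos"][:2]
robot.move_straight([*p,310],velocity=150)
a=BA; g=grip_xy(BOLT,a)
robot.move_straight([*g,310],rot=down(a),velocity=150); robot.pause(.3); s=st("above"); print(s["joint_pos"].round(2))
snap("top","a_top"); d=snap("side","a_side")
f=d["frame"]; cv2.imwrite("pics/ab.png",np.hstack([cv2.resize(f[130:280,160:310],(400,400),interpolation=2),cv2.resize(cv2.imread("pics/a_top.png")[150:270,200:320],(400,400),interpolation=2)]))
E
```

```text
t8.8 [ 536.3 -217.9  205.9] yaw-2.9 F [ 0.5  0.1 -5.8] M [-0.04  0.11  0.04] w0.278 g108
(251, 36) 53 [ 94.3   0.6 152.8]
(251, 36) 41 [ 95.6   0.6 164.8]
(251, 165) 53 [ 49.6   0.7 152.8]
(251, 165) 50 [ 48.8   0.7 155.8]
(251, 188) 53 [ 40.4   0.7 152.8]
above t11.2 [502.1 -57.1 310. ] yaw47.9 F [-0.6 -0.4 -5.2] M [-0.12  0.06 -0.03] w0.282 g108
[-0.54  0.09  0.64  1.94 -0.06  1.13 -0.62]
```

View pics/ab.png

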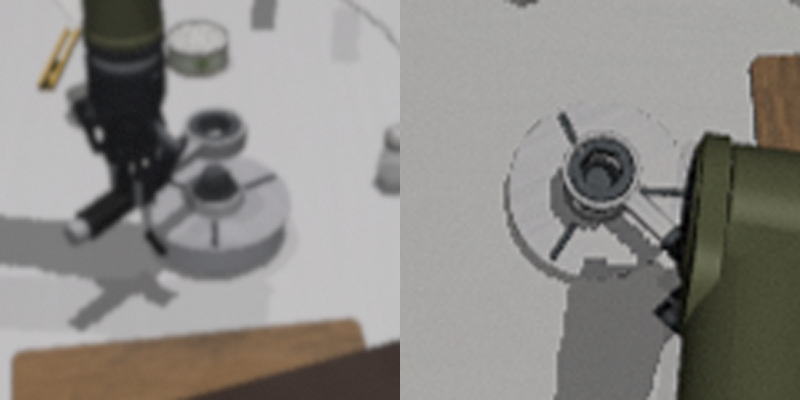

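The ring is held over the bolt. In the side view the ring is at about (217,128) and the crown at (215,180) in crop pixels; in the top view the ring is at (201,172) and the crown at (199,178). I'll compare these by rays.

```bash
python3 - <<'E'
from h import *
d=snap("side");t=snap("top")
rs=(160+217/2.667,130+128/2.667);bs=(160+214.5/2.667,130+172/2.667)
rt=(200+201/3.333,150+172/3.333);bt=(200+199/3.333,150+178/3.333)
print("side",plane(d,[rs],158)[0],plane(d,[bs],94)[0]);print("top",plane(t,[rt],158)[0],plane(t,[bt],94)[0])
print(tri([(d,rs),(t,rt)]))
print(tri([(d,bs),(t,bt)]))
E
```

```text
side [593.59681523  29.13676214 158.        ] [590.88412651  35.13216735  94.        ]
top [582.69212413  37.87987504 158.        ] [588.28114668  39.44050672  94.        ]
(array([589.102371  ,  38.28875354, 150.11008213]), np.float64(2.8737326508831624))
(array([590.00097968,  39.53992644,  90.25354024]), np.float64(0.6203421437460448))
```

```bash
python3 - <<'E'
from h import *
g=grip_xy(BOLT,BA,129.3)
robot.move_straight([*g,274],rot=down(BA),velocity=100); st("pre")
print(robot.move_straight([*g,244],velocity=25,f_stop=12)); st("down")
E
```

```text
pre t11.9 [502.6 -56.1 273.9] yaw48.0 F [ 1.  -0.6 -5.8] M [-0.07 -0.02 -0.01] w0.279 g108
True
down t13.0 [502.5 -56.5 245.4] yaw48.0 F [-2.9 -0.4  5.9] M [ 0.69 -0.12  0.18] w0.276 g110
```

```bash
cat > turn.py <<'E'
from h import *
L=129.3; Z=246.5
def yaw():
    T=readout.state()["tcp_rot"]; return np.arctan2(T[1,0],T[0,0])
def tau(n=4):
    v=[]
    for _ in range(n):
        robot.pause(.012); s=readout.state(); r=s["ee_pos"][:2]-BOLT; F=s["wrist_force"]
        u=np.array([np.cos(yaw()),np.sin(yaw())]); c=np.array([-u[1],u[0]])
        v.append([s["ft_torque"][2]+(r[0]*F[1]-r[1]*F[0])/1000,s["ft_torque"][2],F[:2]@u,F[:2]@c,F[2]])
    return np.mean(v,axis=0)
E
python3 - <<'E'
from turn import *
robot.move_straight([*grip_xy(BOLT,BA,L),Z],velocity=30); st("seat")
a=BA; print(tau().round(2))
for i in range(16):
    a-=0.02; robot.move_straight([*grip_xy(BOLT,a,L),Z],rot=down(a),velocity=40)
    t=tau(); print(round(np.degrees(a),1),round(np.degrees(yaw()),1),t.round(2))
    if t[0]>0.75 or abs(t[2])>25: break
st()
E
```

```text
seat t13.3 [503.1 -56.  246.9] yaw48.0 F [-0.5 -0.9 -1.3] M [ 0.35 -0.44 -0.  ] w0.278 g109
[ 0.03 -0.03 -0.42 -0.43 -1.5 ]
46.9 46.9 [-0.    0.05 -0.91  0.38 -1.19]
45.7 45.7 [ 0.03  0.07 -0.94  0.36 -0.43]
44.6 44.6 [ 0.    0.11 -2.27  0.81 -0.02]
43.4 43.5 [ 0.1   0.17 -2.72  0.51  0.3 ]
42.3 42.3 [-0.03  0.16 -3.88  1.49  0.75]
41.1 41.2 [ 0.04  0.24 -4.17  1.55  0.58]
40.0 40.0 [ 0.03  0.24 -4.77  1.65  1.1 ]
38.8 38.9 [-0.04  0.26 -4.83  2.34  1.01]
37.7 37.7 [ 0.05  0.28 -4.89  1.8   1.34]
36.5 36.6 [ 0.18  0.36 -5.16  1.4   1.73]
35.4 35.5 [ 0.33  0.49 -5.15  1.19  1.28]
34.2 34.3 [ 0.58  0.66 -5.8   0.62  1.28]
33.1 33.2 [ 0.8   0.77 -5.62 -0.23  0.9 ]
 t17.0 [480.6 -31.1 246.4] yaw33.2 F [-4.6 -4.2  1.1] M [-0.21  0.41  0.79] w0.279 g109
```

```bash
cat > go.py <<'E'
from turn import *
import sys
a=np.radians(float(sys.argv[1])); h=[];low=0;pk=0
for i in range(85):
    a-=0.015; robot.move_straight([*grip_xy(BOLT,a,L),Z],rot=down(a),velocity=35)
    t=tau(3); h.append(t[0]); print(round(np.degrees(a),1),round(np.degrees(yaw()),1),t.round(2).tolist())
    if len(h)>=3: pk=max(pk,np.median(h[-3:]))
    low=low+1 if t[0]<.9*pk and pk>.9 else 0
    if low>=2 or (pk>.9 and t[0]<.8*pk) or t[0]>1.8 or np.hypot(*t[2:4])>35 or a<np.radians(-45): break
print("pk",pk,tau(3).round(2)); s=st(); print(s["joint_pos"].round(2))
E
python3 go.py 33.1
```

```text
32.2 32.4 [1.01, 0.92, -5.71, -0.63, 0.64]
31.4 31.5 [1.1, 0.94, -5.33, -1.22, 0.76]
30.5 30.7 [0.97, 0.87, -6.17, -0.78, 0.53]
29.7 29.8 [1.08, 0.92, -5.49, -1.19, 0.56]
28.8 29.0 [1.04, 0.92, -6.2, -0.92, 1.34]
27.9 28.1 [1.04, 0.91, -5.77, -1.0, 0.91]
27.1 27.2 [1.08, 0.91, -5.83, -1.37, 0.89]
26.2 26.4 [1.11, 0.93, -5.95, -1.42, 1.08]
25.4 25.5 [1.19, 0.94, -6.27, -1.91, 0.93]
24.5 24.7 [1.07, 0.93, -6.56, -1.06, 1.49]
23.6 23.8 [1.12, 0.92, -5.62, -1.59, 1.5]
22.8 22.9 [1.11, 0.89, -6.11, -1.66, 1.11]
21.9 22.1 [1.18, 0.94, -6.28, -1.82, 1.28]
21.1 21.2 [1.16, 0.93, -6.14, -1.76, 0.83]
20.2 20.4 [1.17, 0.89, -6.5, -2.16, 1.45]
19.3 19.5 [1.16, 0.91, -6.32, -1.92, 1.49]
18.5 18.6 [1.18, 0.88, -6.6, -2.34, 1.5]
17.6 17.8 [1.2, 0.91, -6.29, -2.25, 1.14]
16.8 16.9 [1.15, 0.89, -6.87, -2.0, 1.62]
15.9 16.1 [1.2, 0.86, -6.7, -2.58, 1.58]
15.1 15.2 [1.25, 0.9, -6.58, -2.73, 1.31]
14.2 14.4 [1.25, 0.88, -6.84, -2.85, 1.58]
13.3 13.5 [1.17, 0.86, -7.09, -2.47, 1.82]
12.5 12.6 [1.17, 0.86, -7.07, -2.4, 1.82]
11.6 11.8 [1.32, 0.91, -6.96, -3.11, 1.82]
10.8 10.9 [1.11, 0.85, -6.22, -1.97, 2
[... 401 characters left out ...]
44, 3.04]
1.3 1.5 [1.31, 0.83, -6.83, -3.66, 1.77]
0.4 0.6 [1.31, 0.81, -7.19, -3.87, 3.09]
-0.4 -0.3 [1.33, 0.8, -6.46, -4.07, 2.32]
-1.3 -1.1 [1.31, 0.81, -6.6, -3.85, 2.64]
-2.1 -2.0 [1.38, 0.83, -7.04, -4.27, 2.25]
-3.0 -2.8 [1.39, 0.82, -7.01, -4.38, 2.53]
-3.9 -3.7 [1.36, 0.8, -6.9, -4.32, 2.88]
-4.7 -4.5 [1.35, 0.8, -7.03, -4.22, 2.76]
-5.6 -5.4 [1.43, 0.85, -6.73, -4.48, 2.46]
-6.4 -6.3 [1.34, 0.78, -7.19, -4.3, 2.94]
-7.3 -7.1 [1.17, 0.69, -7.38, -3.72, 2.25]
-8.2 -8.0 [0.98, 0.51, -7.19, -3.62, 2.41]
pk 1.384907663904274 [ 0.95  0.55 -6.53 -3.13  3.38]
 t30.2 [460.4  58.2 246.1] yaw-8.0 F [-6.9 -2.4  3.5] M [-0.55  0.63  0.58] w0.276 g109
[-0.75  0.07  0.59  2.1  -0.05  0.99 -1.85]
```

The wrench clicked: torque fell from 1.38 to 0.95 N m. I'll let the handle back, lift off, and carry it back to the board.

```bash
python3 - <<'E'
from turn import *
a0=a=np.radians(-8.2)
while a<a0+.2:
    a+=.03; robot.move_straight([*grip_xy(BOLT,a,L),Z],rot=down(a),velocity=40); t=tau(3); print(round(np.degrees(yaw()),1),t.round(2))
    if t[0]<.12: break
g=grip_xy(BOLT,a,L)
print(robot.move_straight([*g,275],velocity=40,f_stop=25)); st("off")
robot.move_straight([*g,315],velocity=120); s=st("up")
snap("wrist","u_wrist"); d=snap("side","u_side"); t=snap("top","u_top")
cv2.imwrite("pics/u.png",np.hstack([cv2.resize(d["frame"][130:280,160:310],(400,400),interpolation=2),cv2.resize(cv2.imread("pics/u_wrist.png"),(400,400))]))
E
```

```text
-6.3 [ 1.32  0.74 -6.92 -4.42  2.8 ]
-4.6 [ 1.37  0.79 -6.88 -4.52  2.71]
-3.0 [ 0.24  0.07 -7.12 -1.24  2.67]
-1.3 [ 0.15  0.03 -7.27 -0.85  2.69]
0.4 [ 0.06  0.01 -7.38 -0.37  2.02]
True
off t32.0 [459.2  39.3 251.5] yaw0.5 F [ 4.5 -0.2 -5.6] M [ 0.08 -1.12  0.25] w0.281 g111
up t32.7 [462.9  39.5 317.4] yaw0.4 F [6.4 0.  0.1] M [ 0.17 -2.54  0.08] w0.273 g114
```

View pics/u.png

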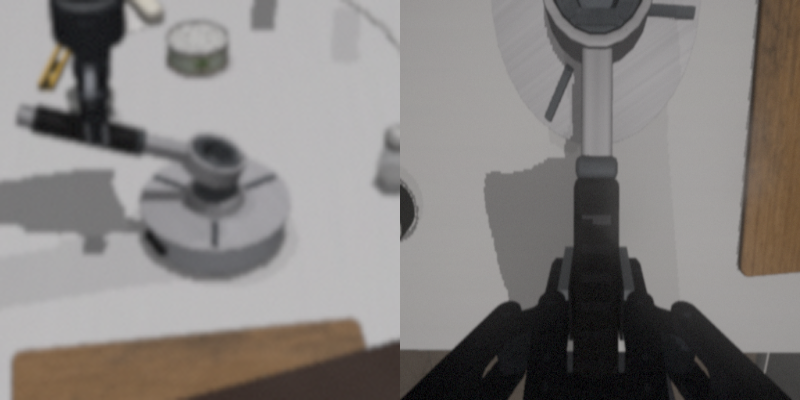

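The wrench jammed. The side view shows the ring (215,155 in the crop) still on the bolt with the handle tilted up about 20°, and the wrist view shows it still held straight. I'll lower it back the same way, take off the radial load, and retry.

```bash
python3 - <<'E'
from turn import *
s=readout.state(); a=yaw(); g=grip_xy(BOLT,a,L)
for z in(300,285,270,260,253,249,246.5):
    r=robot.move_straight([*g,z],rot=down(a),velocity=70,f_stop=20); st(f"{z} {r}")
    if r: break
u=np.array([np.cos(a),np.sin(a)])
for k in range(10):
    robot.pause(.05); f=np.mean([readout.state()["wrist_force"][:2]@u for _ in range(3)]); s=readout.state(); print(k,round(f,1))
    if abs(f)<1.5: break
    g=g+u*np.sign(f)*.6; robot.move_straight([*g,246.5],velocity=20)
print(g,a); st("end")
d=snap("side","l_side");cv2.imwrite("pics/l.png",cv2.resize(d["frame"][130:280,160:310],(500,500),interpolation=2))
E
```

```text
300 False t33.2 [461.4  39.5 300.2] yaw0.5 F [ 8.5  1.3 -5.9] M [ 0.36 -2.27  0.16] w0.278 g114
285 False t33.5 [458.8  39.6 284. ] yaw0.5 F [-3.1  2.3 -0.9] M [0.66 0.1  0.3 ] w0.275 g115
270 False t33.9 [456.1  38.7 267.8] yaw0.4 F [-13.7   0.8   3.5] M [0.16 2.13 0.06] w0.272 g115
260 False t34.2 [455.6  38.7 257.4] yaw0.4 F [-13.4   0.8   2.1] M [0.22 2.18 0.14] w0.276 g115
253 False t34.5 [455.   38.7 249.9] yaw0.4 F [-14.3   0.1   0.7] M [0.24 2.43 0.2 ] w0.274 g115
249 False t34.7 [454.9  38.7 246.2] yaw0.4 F [-15.    0.9   2.5] M [0.22 2.43 0.12] w0.276 g116
246.5 False t35.0 [454.9  38.7 243.6] yaw0.4 F [-15.5   1.    3.1] M [0.21 2.4  0.14] w0.274 g116
0 -16.1
1 -14.1
2 -13.5
3 -11.1
4 -9.3
5 -8.1
6 -7.2
7 -6.0
8 -5.8
9 -5.8
[453.80398984  38.96094523] 0.007679711609954237
end t38.0 [452.3  38.6 245.4] yaw0.4 F [-4.5  1.  -4.8] M [0.1  1.23 0.09] w0.275 g115
```

View pics/l.png

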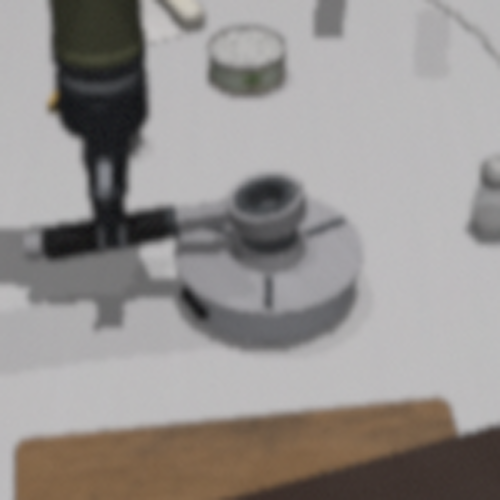

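The ring has risen to about the crown's top (ring centre at crop (268,190), roughly 25 mm above seated) with the nose slightly up. I'll lift in small steps and watch the forces.

```bash
python3 - <<'E'
from turn import *
a=yaw(); g=np.array([453.8,38.96]); u=np.array([np.cos(a),np.sin(a)])
for z in(250,255,260,266,272,280):
    robot.move_straight([*g,z],rot=down(a),velocity=50); s=st(z)
    if s["ft_torque"][1]<-1.0: print("stuck"); break
d=snap("side","m_side");cv2.imwrite("pics/m2.png",cv2.resize(d["frame"][130:280,160:310],(500,500),interpolation=2))
E
```

```text
250 t38.3 [454.3  38.7 250.4] yaw0.4 F [-0.2 -1.1 -5.6] M [-0.08  0.22 -0.04] w0.277 g114
255 t38.5 [454.4  39.  255.7] yaw0.4 F [ 0.1  0.2 -5.1] M [-0.    0.14 -0.01] w0.278 g114
260 t38.8 [454.1  39.  260.4] yaw0.4 F [-0.2  0.3 -5.6] M [-0.    0.16 -0.  ] w0.275 g114
266 t39.0 [454.1  39.  266.4] yaw0.4 F [ 0.2  0.4 -5. ] M [ 0.04  0.17 -0.03] w0.274 g114
272 t39.3 [454.   39.  272.4] yaw0.4 F [ 0.3  0.1 -6.1] M [0.   0.08 0.03] w0.273 g114
280 t39.6 [454.1  39.  280.5] yaw0.4 F [-0.5 -0.3 -6.3] M [ 0.03  0.21 -0.08] w0.278 g114
```

View pics/m2.png

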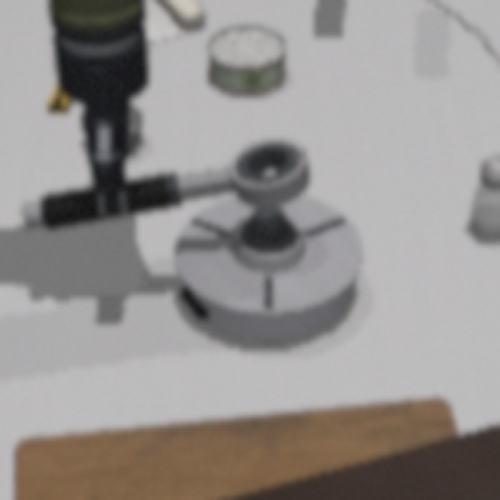

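The wrench is free of the bolt: the load is its weight only and the ring at (270,165) sits clear above the crown. It points nose-up in the grip. I'll measure the tilt in the plane of the wrench and level it with the tool.

```bash
python3 - <<'E'
from turn import *
from scipy.spatial.transform import Rotation as Ro
d=snap("side")
def onY(uv,y):
    p,r=rays(d,uv); return (p+r*((y-p[1])/r[:,1])[:,None])[0]
px=lambda x,y:(160+x/3.3333,130+y/3.3333)
tail=onY(px(30,213),38); ring=onY(px(270,162),40); n1=onY(px(178,189),39)
print(tail,ring,n1)
print("chord deg",np.degrees(np.arctan2(ring[2]-tail[2],ring[0]-tail[0])),"nominal chord",np.degrees(np.arctan2(12,216)), "len",np.linalg.norm(ring-tail), "tail-neck",np.degrees(np.arctan2(n1[2]-tail[2],n1[0]-tail[0])))
E
```

```text
[384.73809343  38.         101.85766736] [592.99265975  40.         147.90610925] [513.39000377  39.         122.50586703]
chord deg 12.468401000985171 nominal chord 3.1798301198642345 len 213.29421790870427 tail-neck 9.118020012620212
```

```bash
python3 - <<'E'
from turn import *
from scipy.spatial.transform import Rotation as Ro
th=np.radians(9.2); a=WY
yw=np.array([-np.sin(a),np.cos(a),0]); R=Ro.from_rotvec(th*yw).as_matrix()@down(a)
gp=lambda z: np.array([*grip_xy(RING,a),z])-R[:,2]*155
robot.move_straight([454,39,310],velocity=120)
robot.move_straight(gp(150),rot=R,velocity=160); st("over")
robot.move_straight(gp(55),velocity=120); robot.pause(.2); st("near")
r=robot.move_straight(gp(28),velocity=25,f_stop=8); s=st(f"contact {r}"); print("grasp z",(s["ee_pos"]+s["tcp_rot"][:,2]*155).round(1))
snap("side","p_side");snap("wrist","p_w")
E
```

```text
over t42.0 [ 561.1 -218.3  303. ] yaw-2.8 F [ 0.2 -0.  -6.1] M [ 0.   -0.24  0.03] w0.275 g114
near t43.1 [ 561.5 -219.3  208.9] yaw-2.9 F [-0.2  1.  -6.1] M [-0.08 -0.2  -0.  ] w0.276 g114
contact True t44.0 [ 561.3 -219.1  187. ] yaw-2.9 F [1.1 0.2 5.2] M [-0.    0.36  0.01] w0.272 g116
grasp z [ 536.4 -217.8   34. ]
```

```bash
python3 - <<'E'
from turn import *
eoat.open_jaws(); robot.pause(.2); s=st("open"); T=s["tcp_rot"]
robot.move_straight(s["ee_pos"]-T[:,2]*110,velocity=100)
robot.move_to([520,-120,380],down(WY)); robot.pause(.4); st("clear")
d=snap("wrist","e_w"); t=snap("top","e_top"); sd=snap("side")
cv2.imwrite("pics/e.png",np.hstack([d["frame"][:300,:512],cv2.resize(t["frame"][130:290,130:290],(288,288))[:, :288] if 0 else np.vstack([cv2.resize(t["frame"][130:290,130:400],(288,171)),cv2.resize(sd["frame"][120:300,130:330],(288,129))])]))
E
```

```text
open t44.9 [ 560.1 -218.4  185.1] yaw-2.9 F [-0.3 -0.3  0.6] M [-0.02 -0.19 -0.01] w1.001 g0
clear t47.1 [ 520.1 -120.6  379.4] yaw-3.0 F [ 0.3 -0.7 -0.1] M [-0.01  0.01 -0.03] w1.001 g0
```

View pics/e.png

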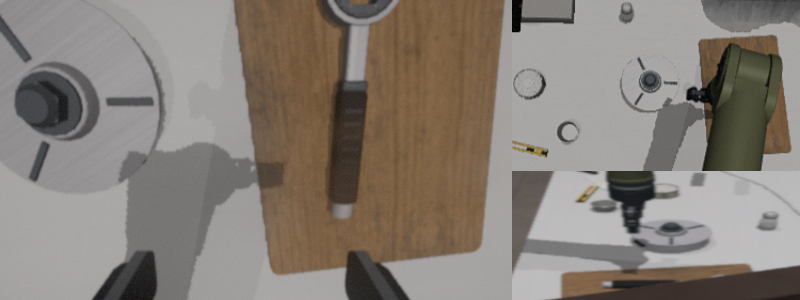

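The wrist view shows the wrench lying flat on the board, from the ring at (360,5) to the tail at (342,212). The slicer is clear, and the cup, tin and shaker are where they were.

```bash
python3 -c "
from h import *
print(workorder.sign_off())"
```

```text
the job is handed in; nothing more can be done
None
```

The bolt was tightened to the click (torque peaked at about 1.38 N m and I stopped at 0.95) and the wrench is back flat on the board; it jammed on the bolt during the first lift-off and had to be worked free, and I did not re-measure the bolt's angle before handing in at about 47 s.

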